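# Put the cleaned hob back together and hold the control pressed in

## Robot

A 6-joint arm with a two-finger parallel gripper is mounted at the origin on the work surface. World frame = base frame: x ahead of the robot, y to its left, z up, the work surface at z = 0. Lengths are in mm, angles in degrees, forces in N, time in s.
With the tool pointing down it reaches from about 350 to 850 mm from the base axis. Payload 8.1 kg.
Tool frame: the origin (TCP) lies at the very end of the fingers, on their centre line; the grasp point (between the pads) lies 19 mm behind it; z points along the fingers, y is the line along which they close (so a half turn about z gives the same grasp; the last joint's range is limited). The gripper opens to 85 mm and grips with 20 to 120 N. Pads are 22 mm wide; open, the fingers measure 114 mm over their backs; the gripper's body (76 mm by 85 mm) begins 54 mm behind the grasp point. The pads swing forward as they close: fully open they stand 13 mm farther back than shut.
Start: joints at [65.638, 7.471, 85.268, -0, 87.261, -4.893], TCP at [199.958, 565.705, 205.692] pointing down, gripper open.
Joint ranges: [-169.43, 169.43], [-51.17, 129.36], [1.28, 143.12], [-76.62, 256.62], [0, 156.53], [-152.29, 152.29]. Speed limits (degrees/s): [136.94, 136.94, 159.86, 180, 180, 180].

## Interface

Orientations are given as [roll, pitch, yaw] about the fixed x, y, z axes, in that order (R = Rz(yaw) Ry(pitch) Rx(roll)).
In Python, from bench import sense, eyes, job, models gives the robot as it stands. The module is installed in compiled form; this text tells all that it offers.
- The arm moves only by the tool apply_moves, never from a script. Its argument "rows" is a list of rows, each a list of 6 numbers: the shift along the tool's x, y, z in mm, then the turn, a rotation vector about the tool's x, y, z in rad. In form: [[dx, dy, dz, rx, ry, rz], ...]. A call has exactly 5 rows; each row shifts and turns the commanded pose from where the row before left it, along the tool's axes as they then stand; what a row does not reach is not made up. A row lasts 1/8 s, in which the tool goes at most 62.5 mm and 10.7 degrees, less where a joint would pass 70% of its speed; a pose out of reach is approached as far as the arm can. A call is refused whole if a number of a shift passes 62.5 or a number of a turn 0.188, either way. A call with a gripper value outside its range is refused whole. "fingers" is the finger opening in mm, from 0 to 85.4, set as the call begins (left out, the last holds). The fingers move at their own pace and stop on an object; "grip_force" is the grip in N (left out, the last holds). Time passes only in rows, so rows that do not move let the fingers close, or fill a call up. It gives the time, the measured TCP pose, the force, the opening and the grip force at its end, in the units of the state.
- sense(): the state, without advancing time (a new reading comes with each control period).
- eyes.snapshot(name): name is "scene" or "top"; returns (picture, depth): 420x560x3 uint8, red, green, blue; 420x560 float32, mm along the optical axis (not along the pixel's ray), 0 where there is no reading.
- eyes.get_calibration(name): a dict with "intrinsics" (3x3 intrinsics, pixels), "R" (3x3) and "t" (3): a world point X has camera coordinates R X + t. Camera axes: x right, y down, z forward; pixel columns grow to the right and rows downward; lengths in mm; the calibration is good to about 2 mm. A picture is of the moment at which its call begins. get_calibration takes no time and is no camera call.
- job.hand_in(): hands the job in; it is judged then, once.
Trained networks look in the newest picture that a camera, given by its name, has taken for a name from the list of things; names that differ only in an ending like _2 or _b are one class to them, and where a whole thing is asked for, a point or a joint stands for the part that bears it (a point fixed in the world has none). Each returns a list of dicts, best first, with "confidence" (0 to 1); they miss things now and then, are a little off and sometimes report something else, mostly with a low value. They report only what shows in the picture. A call takes as long as a camera call. They do not tell look-alikes from the thing itself.
- models.boxes_of(name, camera): "xyz" ([x, y, z] in mm, in world coordinates, good to about 4 mm: the middle of the surface that is visible of it).
- models.cut_out(name, camera): "pixels" (420x560 bool, what is visible of it).
- models.place_of(name, camera): "xyz" ([x, y, z] in mm, in world coordinates, good to about 4 mm: a listed point, or the origin of a listed thing).
The state is a dict: "time": time; "joint_pos": joint angles; "qd": joint speeds; "joint_efforts": joint torques, N m; "tool_pos": TCP position; "tcp_rot": TCP orientation; "ft_force": force on the tool from outside, world axes, zero at the start; "wrist_torque": the same for the moment, N m; "finger_gap": finger opening in mm; "grip_force": force on a finger pad.
Only numpy, scipy, OpenCV 4.12 (cv2) and the standard library are available. Lean on these libraries where they do the work, as an engineer would, in place of code of your own. Each camera call takes 0.05 s, during which the arm holds its last target. There are 200 camera calls.

## Task

The gas hob has just been cleaned: first set the loose burner cap squarely onto the burner that has none and let go of it, then fit the loose control knob all the way onto the bare D-shaped shaft, turned so that its flat matches. Push the knob in against its spring, as for lighting the gas, and finish while still holding it fully pressed in with the gripper; leave the fitted knob and the jar, mug and tin alone.

Things in the scene. Friction and masses are not known exactly. Their poses are not given: they have to be found in the camera images.
- knob: Loose black knob standing upright, bore down, 50 g. Skirt 44 mm across, 0 to 18 mm high; on it a bar grip 12 mm thick, 18 to 42 mm high, along the knob's x from 21 mm behind the axis to a pointed nose 26 mm ahead; sides parallel from -19 to +17 mm. Origin: centre of underside; z up, x to the nose.
- knob_bore (a point): Centre of the closed end of the knob's D-shaped bore, on its axis 14 mm above the underside; axes as the knob's. Bore open below, 14 mm deep, 15.4 mm across, flat 2.6 mm from the axis on the nose (+x) side, 1.2 mm chamfer at its mouth: the nose must point as the shaft's flat faces (within 0.1 rad). It meets the shaft's tip when the knob is fully on.
- knob_nose (a point): Top of the knob's pointed nose, 26 mm from the axis along +x and 42 mm above the underside.
- stem_tip (a point): Centre of the top of the bare steel control shaft, upright on the hob in a collar 54 mm wide, 3 mm high. Shaft D-shaped: 14 mm across, flat 2 mm from its axis, tip tapered over 2 mm; z up, x the way the flat faces (a small dark mark on the collar lies on that side). The unpressed tip is 24 mm above the hob's top. The shaft cannot turn; the point moves with the press.
- stem (a joint): How far the bare shaft is pressed in, in m: 0 = out, 0.006 = fully in (stop). A spring pushes it out with 4 N at the start of its travel and 8 N at the end.
- fitted_knob (a joint): The same press travel of the other control, which already has its knob on (same shape as the loose one): 0 = out, 0.006 = in. Its axis is 140 mm from the bare shaft; leave it alone.
- cap: Loose dark steel burner cap lying on the worktop right way up, 120 g: a disc 56 mm across and 12 mm high, with a shallow round recess in its underside, 46 mm wide and 6 mm deep. Origin: centre of the underside, z up; it is round, so its yaw does not matter.
- cap_seat (a point): Centre of the ceiling of the cap's recess, 6 mm above its underside.
- burner_top (a point): Centre of the top of the burner that has no cap: an aluminium crown 40 mm across, 30 mm above the hob's top, on a base 72 mm wide and 10 mm high. The cap's recess drops over it with 3 mm play each side; seated, the recess ceiling lies on this point. The other burner, 150 mm away, has its cap on.
- hob: Low steel two-burner hob, 340 mm (x) by 360 mm (y), top 55 mm above the worktop, fixed. Origin: centre of its footprint on the worktop. The burners stand in a row along its x on the +y side, the two controls in a row along its x on the -y side.
- jar: Glass jar with black cap, 60 mm across, 85 mm high; origin at the centre of its underside. Leave alone.
- mug: Blue mug, 78 mm across, 90 mm high; origin at the centre of its underside. Leave alone.
- tin: Plain metal tin, 68 mm across, 100 mm high; origin at the centre of its underside. Leave alone.
There are look-alikes about, which are no part of the job. What is meant by the cap is not green, and is the larger of those in its own colour.

How it is judged:
By the outcome, as a careful person would: the job done as asked, in the order asked, and still so for the second after the job is handed in, while the arm keeps its last pose, push and grip.
It also fails if it takes over 58 s, if anything falls off the work surface, if the arm or the gripper's body presses on something with over 40 N, if the wrist force passes 120 N, or if a joint passes its speed limit or range.

## Working session

There is one attempt and no reset: what is moved stays moved. The work goes in short steps, Python scripts to look and compute and a tool call to move; the robot and the scene stay as the last step left them, time stands still between calls to the robot, and variables do not carry over. Pictures are saved under pics/ and viewed, at most 10 in all, crops included, and the job is handed in when it is done.

Besides the shell and the picture viewer there is one more tool, called after ">>>" by a JSON object that holds its "name" and its "arguments". apply_moves: Moves the arm, as the interface text tells. Its arguments: {"type":"object","properties":{"rows":{"type":"array"},"fingers":{"type":"number"},"grip_force":{"type":"number"}},"required":["rows"]}

```bash
mkdir -p pics; cat > h.py <<'E'
import numpy as np, cv2
from bench import sense, eyes, job, models
def snap(n,f=None):
    p,d=eyes.snapshot(n)
    if f: cv2.imwrite('pics/'+f,p[:,:,::-1])
    return p,d
def world(n,u,v,d):
    c=eyes.get_calibration(n);K=np.array(c['intrinsics']);R=np.array(c['R']);t=np.array(c['t'])
    u=np.asarray(u,float);v=np.asarray(v,float);d=np.asarray(d,float)
    X=np.stack([(u-K[0,2])/K[0,0]*d,(v-K[1,2])/K[1,1]*d,d],-1)
    return (X-t)@R
def proj(n,X):
    c=eyes.get_calibration(n);x=np.array(c['R'])@np.array(X,float)+np.array(c['t']);x=np.array(c['intrinsics'])@x
    return x[:2]/x[2]
E
python3 - <<'E'
from h import *
for n in('top','scene'):
    p,d=snap(n,n+'0.png')
    print(n,np.round(eyes.get_calibration(n)['t'],0),np.round(np.array(eyes.get_calibration(n)['R'])[2],2))
    for k in('knob','knob_nose','stem_tip','cap','burner_top','hob','fitted_knob','jar','mug','tin'):
        try:
            for r in models.place_of(k,n)[:4]: print(k,np.round(r['xyz'],0),round(r['confidence'],2),np.round(proj(n,r['xyz'])))
        except Exception as e: print(k,e)
print(sense())
E
```

```text
top [-117.  564. 1166.] [ 0.14 -0.   -0.99]
knob [ 610. -251.   -0.] 0.53 [337. 196.]
knob_nose [ 639. -267.   45.] 0.74 [347. 181.]
stem_tip [486.  -7.  80.] 0.52 [229. 244.]
cap [ 485. -244.    4.] 0.93 [334. 250.]
cap [ 396. -254.    5.] 0.69 [339. 289.]
cap [ 511. -139.   -0.] 0.56 [289. 237.]
cap [634. 172.  86.] 0.28 [149. 175.]
burner_top [633. 172.  88.] 0.77 [149. 175.]
burner_top [ 678. -410.   -0.] 0.31 [404. 169.]
hob [560. 104.  -3.] 0.82 [185. 215.]
fitted_knob it knows: burner_top, cap, cap_seat, hob, jar, knob, knob_bore, knob_nose, mug, stem_tip, tin
jar [635. 171.  85.] 0.75 [150. 175.]
jar [ 364. -471.    2.] 0.69 [434. 305.]
jar [ 612. -253.    0.] 0.68 [338. 195.]
mug [ 779. -125.    4.] 0.57 [285. 125.]
tin [ 675. -410.   -1.] 0.81 [405. 170.]
scene [ 144. -350. 1916.] [-0.67 -0.05 -0.74]
knob [494.  -8.  77.] 0.54 [314. 201.]
knob [ 616. -250.    0.] 0.48 [231. 244.]
knob_nose [ 636. -259.   42.] 0.76 [226. 240.]
knob_nose [ 776. -122.    2.] 0.58 [269. 291.]
knob_nose [490.  -9.  78.] 0.43 [314. 200.]
stem_tip [492. -11.  78.] 0.51 [313. 200.]
cap [ 397. -256.
[... 527 characters left out ...]
 0.3 [225. 241.]
{'time': 1.0, 'joint_pos': array([ 6.56375662e+01,  7.47170693e+00,  8.52661287e+01,  9.33249677e-04,
        8.72599704e+01, -4.89303889e+00]), 'qd': array([0.01448273, 0.03090982, 0.0474849 , 0.04740516, 0.09456143,
       0.04617929]), 'joint_efforts': array([-1.90487459e-03, -5.69334304e+01, -5.00874710e+01, -6.06022895e-04,
        1.57073133e-03, -2.44198390e-05]), 'tool_pos': array([199.96560788, 565.72554177, 205.70261827]), 'tcp_rot': array([ 1.79997735e+02, -7.41651694e-04,  1.60530561e+02]), 'ft_force': array([-0.16058894,  0.1989483 , -0.12598323]), 'wrist_torque': array([-0.020447  ,  0.04531421,  0.03414195]), 'grip_force': 0.0, 'finger_gap': 85.60902199623146}
```

```bash
python3 -c "
import cv2
p=cv2.imread('pics/top0.png');cv2.imwrite('pics/top0c.png',cv2.resize(p[130:320,90:370],None,fx=2.8,fy=2.8,interpolation=2))"
```

```text
(no output)
```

View pics/top0.png

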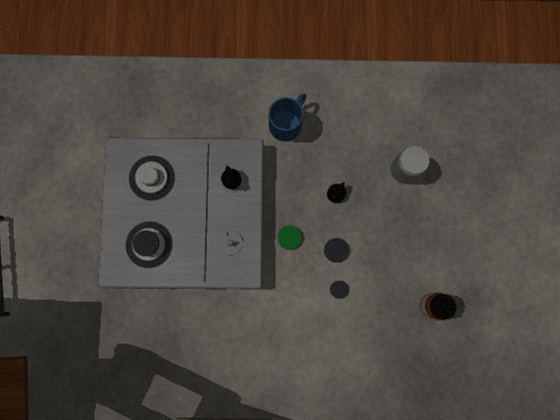

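View pics/top0c.png

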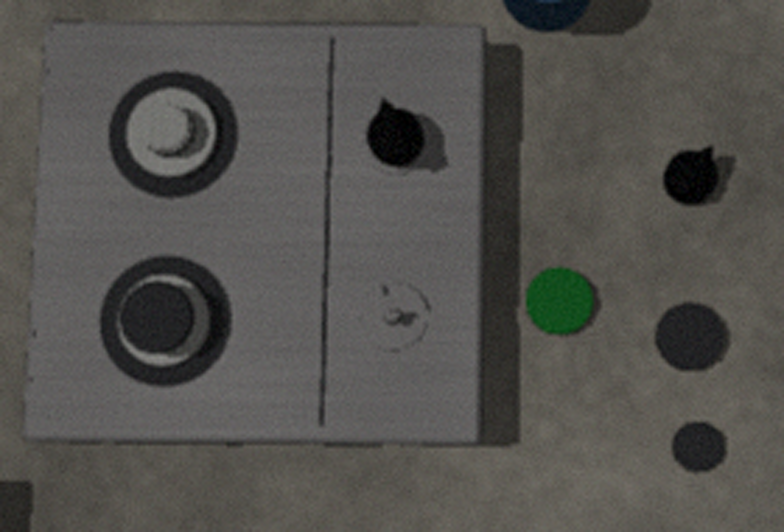

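The larger dark cap is at (336,250), with the small one at (340,289) and the green one at (290,237). The bare burner is at (149,175), the loose knob at (337,193) with its nose to the upper right, and the shaft at (232,243) with its mark at (227,233). Next I'll refine these with depth.

```bash
cat > m.py <<'E'
from h import *
def clouds(n,ks=1):
    D=[];P=[]
    for i in range(ks):
        p,d=snap(n);D.append(d);P.append(p.astype(float))
    D=np.array(D);D[D==0]=np.nan
    d=np.nanmedian(D,0);v,u=np.mgrid[:420,:560]
    return np.mean(P,0),d,world(n,u,v,d)
def mec(W):
    c,r=cv2.minEnclosingCircle(W[:,:2].astype(np.float32));return np.round(c,1),round(r,1)
E
python3 - <<'E'
from m import *
for n in('top','scene'):
    p,d,W=clouds(n,3)
    z=W[...,2]; print(n)
    def sel(x,y,r,z0,z1):
        m=(np.hypot(W[...,0]-x,W[...,1]-y)<r)&(z>z0)&(z<z1);return m
    def rep(s,m): 
        q=W[m]; print(s,m.sum(),'mean',q.mean(0).round(1),'mid',((q[:,:2].max(0)+q[:,:2].min(0))/2).round(1),'mec',mec(q),'zsd',q[:,2].std().round(1))
    rep('cap',sel(484,-244,45,7,20))
    rep('hobtop',(z>50)&(z<60)&(np.abs(W[...,0]-560)<165)&(np.abs(W[...,1]-104)<170))
    rep('burner',sel(634,172,33,78,95)); rep('burnbase',sel(634,172,45,60,72))
    rep('stem',sel(490,-8,25,68,90)); rep('oth cap',sel(484,172,45,80,110))
    k=sel(612,-251,45,34,55);rep('knobbar',k)
    rep('knobskirt',sel(612,-251,45,8,55))
    q=W[k][:,:2];c=q.mean(0);s,V=np.linalg.eigh(np.cov((q-c).T));print('bar axis',V[:,1],np.degrees(np.arctan2(*V[::-1,1])),np.ptp((q-c)@V,axis=0),[((q-c)@V).min(0),((q-c)@V).max(0)])
    f=sel(630,-5,45,90,110);rep('fitted bar',f);q=W[f][:,:2];c=q.mean(0);s,V=np.linalg.eigh(np.cov((q-c).T));print(np.degrees(np.arctan2(*V[::-1,1])))
    g=p.mean(2); u0,v0=map(int,proj(n,[490,-8,58]));
    np.set_printoptions(linewidth=200)
    if n=='top': print(u0,v0);print(g[v0-17:v0+15,u0-14:u0+16].astype(int)); np.save('W.npy',W)
E
```

```text
top
cap 452 mean [ 483.1 -248.1   11.1] mid [ 482.6 -248.6] mec (array([ 483.4, -248. ]), 27.6) zsd 1.7
hobtop 20280 mean [555.2 100.5  54.4] mid [560. 104.] mec (array([558.7, 104.1]), 234.9) zsd 1.6
burner 268 mean [633.7 171.7  83.9] mid [634.1 172.9] mec (array([634. , 172.8]), 20.3) zsd 2.0
burnbase 514 mean [632.2 169.6  64.3] mid [633.8 172.6] mec (array([634.3, 172.3]), 36.2) zsd 1.8
stem 25 mean [489.5 -10.   77.4] mid [489.3  -9.5] mec (array([490.6,  -9.5]), 6.5) zsd 1.8
oth cap 549 mean [484.  169.6  89.9] mid [484. 170.] mec (array([484.5, 170.5]), 27.9) zsd 2.0
knobbar 100 mean [ 615.4 -248.    41.1] mid [ 616.6 -246.9] mec (array([ 616.9, -249.2]), 23.2) zsd 1.7
knobskirt 305 mean [ 614.1 -247.3   24.9] mid [ 615.1 -247.8] mec (array([ 617.1, -248.2]), 23.5) zsd 11.6
bar axis [-0.82172106  0.5698899 ] 145.25745150506245 [11.86389416 46.28531569] [array([ -6.01761092, -25.05097338]), array([ 5.84628323, 21.23434231])]
fitted bar 115 mean [630.4  -8.  105.5] mid [631.9  -8.6] mec (array([632.5,  -7.9]), 22.1) zsd 2.3
-161.74215778098784
229 243
[[ 94  93  90  90  94  93 
[... 4275 characters left out ...]
([633.5, 170.7]), 44.3) zsd 2.4
stem 19 mean [492.5  -6.4  76.6] mid [492.9  -5.5] mec (array([493.1,  -6. ]), 6.9) zsd 4.5
oth cap 244 mean [489.8 172.9  91.5] mid [486.4 173.5] mec (array([486.3, 170.8]), 30.3) zsd 3.1
knobbar 72 mean [ 618.1 -245.4   41.5] mid [ 618.2 -245.2] mec (array([ 619.1, -244.9]), 23.1) zsd 3.3
knobskirt 188 mean [ 621.6 -242.8   28.6] mid [ 618.  -245.5] mec (array([ 617.5, -245.1]), 24.3) zsd 11.2
bar axis [-0.80784763  0.58939139] 143.8861687062774 [13.56423661 46.13278434] [array([ -5.82059184, -23.59145946]), array([ 7.74364476, 22.54132488])]
fitted bar 70 mean [637.8  -5.2 104. ] mid [633.8  -4.5] mec (array([633.8,  -2.9]), 22.4) zsd 5.9
-161.2321397321736
```

>>> {"name": "apply_moves", "arguments": {"rows": [[-35.9,-44.7,0,0,0,0],[-35.9,-44.7,0,0,0,0],[-35.9,-44.7,0,0,0,0],[-35.9,-44.7,0,0,0,0],[-35.9,-44.7,0,0,0,0]], "fingers": 85}}

```text
time: 1.92
tool_pos: [295.0, 293.6, 205.9]
tcp_rot: [180.0, 0.0, 160.6]
ft_force: [1.8, -1.1, 1.2]
finger_gap: 84.9
grip_force: 0.0
```

>>> {"name": "apply_moves", "arguments": {"rows": [[-35.9,-44.7,0,0,0,0],[-35.9,-44.7,0,0,0,0],[-35.9,-44.7,0,0,0,0],[-35.9,-44.7,0,0,0,0],[-35.9,-44.7,0,0,0,0]]}}

```text
time: 2.55
tool_pos: [389.9, 22.7, 206.1]
tcp_rot: [180.0, 0.1, 160.5]
ft_force: [0.5, 0.7, -0.1]
finger_gap: 85.2
grip_force: 0.0
```

>>> {"name": "apply_moves", "arguments": {"rows": [[-35.9,-44.7,0,0,0,0],[-35.9,-44.7,20,0,0,0],[-35.9,-44.7,20,0,0,0],[-35.9,-44.7,20,0,0,0],[-35.9,-44.7,20,0,0,0]]}}

```text
time: 3.18
tool_pos: [484.7, -248.0, 125.3]
tcp_rot: [180.0, 0.0, 160.5]
ft_force: [0.6, 0.3, 0.6]
finger_gap: 85.2
grip_force: 0.0
```

>>> {"name": "apply_moves", "arguments": {"rows": [[1.4,1,45,0,0,0],[0,0,40,0,0,0],[0,0,25,0,0,0],[0,0,12,0,0,0],[0,0,0,0,0,0]]}}

```text
time: 3.8
tool_pos: [482.9, -244.3, 3.4]
tcp_rot: [180.0, -0.1, 160.5]
ft_force: [0.1, -0.4, -0.2]
finger_gap: 85.3
grip_force: 0.0
```

>>> {"name": "apply_moves", "arguments": {"rows": [[0,0,0,0,0,0],[0,0,0,0,0,0],[0,0,0,0,0,0],[0,0,0,0,0,0],[0,0,0,0,0,0]], "fingers": 45, "grip_force": 30}}

```text
time: 4.42
tool_pos: [483.2, -244.5, 3.8]
tcp_rot: [-180.0, 0.0, 160.5]
ft_force: [0.9, 0.1, -0.6]
finger_gap: 44.9
grip_force: 0.0
```

>>> {"name": "apply_moves", "arguments": {"rows": [[0,0,-8,0,0,0],[0,0,0,0,0,0],[0,0,0,0,0,0],[0,0,0,0,0,0],[0,0,0,0,0,0]], "fingers": 85}}

```text
time: 5.05
tool_pos: [483.1, -244.4, 11.5]
tcp_rot: [180.0, -0.0, 160.5]
ft_force: [-0.1, 0.7, -0.0]
finger_gap: 84.5
grip_force: 0.0
```

>>> {"name": "apply_moves", "arguments": {"rows": [[-1.1,-1.7,10,0,0,0],[0,0,5.8,0,0,0],[0,0,0,0,0,0],[0,0,0,0,0,0],[0,0,0,0,0,0]]}}

```text
time: 5.68
tool_pos: [483.9, -246.6, -3.9]
tcp_rot: [-180.0, 0.0, 160.5]
ft_force: [0.8, 0.5, 0.0]
finger_gap: 84.7
grip_force: 0.0
```

>>> {"name": "apply_moves", "arguments": {"rows": [[0,0,0,0,0,0],[0,0,0,0,0,0],[0,0,0,0,0,0],[0,0,0,0,0,0],[0,0,0,0,0,0]], "fingers": 46, "grip_force": 30}}

```text
time: 6.3
tool_pos: [483.7, -246.5, -4.1]
tcp_rot: [-180.0, -0.0, 160.5]
ft_force: [0.1, -0.0, -0.4]
finger_gap: 46.0
grip_force: 0.0
```

```bash
python3 - <<'E'
from h import *
p,d=snap('scene'); q,_=snap('top')
u,v=map(int,proj('scene',[484,-246,20]));a=cv2.resize(p[v-45:v+45,u-45:u+45],(400,400),interpolation=2)
u,v=map(int,proj('top',[484,-246,20]));b=cv2.resize(q[v-45:v+45,u-45:u+45],(400,400),interpolation=2)
cv2.imwrite('pics/m1.png',cv2.convertScaleAbs(np.hstack([a,b])[:,:,::-1],alpha=1.8))
E
```

```text
(no output)
```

View pics/m1.png

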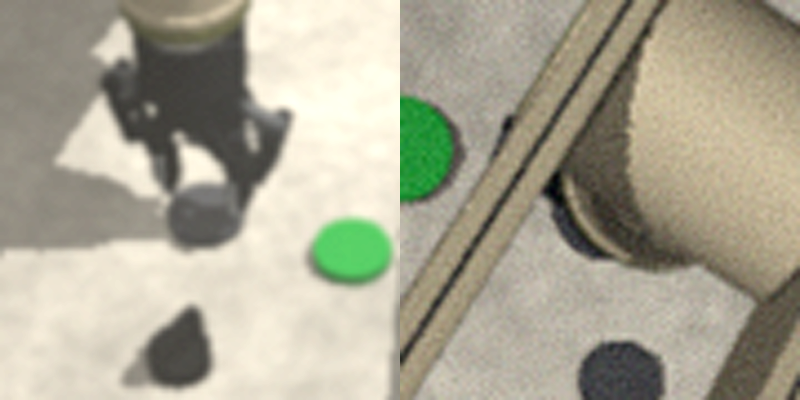

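```bash
python3 - <<'E'
from m import *
p,d,W=clouds('scene',2);z=W[...,2]
m=(np.hypot(W[...,0]-490,W[...,1]+246)<60)&(z>7)&(z<19)
print(m.sum(),W[m].mean(0),mec(W[m]))
x=W[m];print(x[:,:2].min(0),x[:,:2].max(0))
for a in range(440,540,6): 
    k=m&(abs(W[...,0]-a)<3); 
    if k.any(): print(a,k.sum(),W[k][:,1].min().round(),W[k][:,1].max().round(),W[k][:,2].mean().round(1))
E
```

```text
178 [ 488.08926495 -247.52244359   13.25114097] (array([ 496.8, -254.6]), 43.2)
[ 457.43451233 -289.19734474] [ 535.79290929 -218.96527089]
458 5 -255.0 -236.0 13.1
464 16 -264.0 -235.0 13.9
470 14 -269.0 -234.0 13.7
476 17 -269.0 -234.0 14.3
482 18 -271.0 -233.0 13.2
488 24 -270.0 -220.0 14.1
494 31 -289.0 -219.0 12.9
500 19 -266.0 -222.0 13.5
506 21 -265.0 -227.0 12.2
512 12 -257.0 -233.0 11.5
536 1 -273.0 -273.0 7.2m.py:7: RuntimeWarning: All-NaN slice encountered
  d=np.nanmedian(D,0);v,u=np.mgrid[:420,:560]
```

```bash
python3 - <<'E' 2>/dev/null
from m import *
print(sense()['tool_pos'],sense()['finger_gap'])
p,d,W=clouds('scene',1)
yaw=np.radians(160.53);c,s=np.cos(yaw),np.sin(yaw);T=sense()['tool_pos']
D=W-T;tx=D[...,0]*c+D[...,1]*s;ty=D[...,0]*s-D[...,1]*c;z=W[...,2]
for lo in range(0,90,6):
    m=(abs(tx)<45)&(abs(ty)<75)&(z>lo)&(z<=lo+6)
    if lo<8: m&=p.mean(2)<60
    h,_=np.histogram(ty[m],np.arange(-75,76,10));print(lo,h, tx[m].max().round() if m.any() else '',tx[m].min().round() if m.any() else '')
E
```

```text
[ 483.66293317 -246.48661361   -4.12101316] 45.80473019245417
0 [0 0 0 0 0 1 3 1 2 0 0 0 0 0 0] -15.0 -23.0
6 [ 0  0  0  0  0  4  6  8 13  6  0  0  0  0  0] 8.0 -27.0
12 [ 0  0  0  0  0 22 24 28 20 15  5  0  0  0  0] 28.0 -28.0
18 [0 0 0 0 0 0 3 2 1 0 1 0 0 0 0] 10.0 -17.0
24 [0 0 0 0 0 2 0 0 0 0 2 0 0 0 0] -0.0 -9.0
30 [0 0 0 0 2 8 0 0 0 2 4 0 0 0 0] 11.0 -11.0
36 [0 0 0 0 3 5 0 0 0 0 2 5 0 0 0] 10.0 -10.0
42 [0 0 0 0 2 4 0 0 0 0 7 6 0 0 0] 9.0 -12.0
48 [0 0 0 0 2 7 0 0 0 1 6 1 0 0 0] 12.0 -13.0
54 [0 0 0 0 5 7 0 0 0 0 4 3 0 0 0] 13.0 -14.0
60 [ 0  0  0  0  2 10  0  0  0  1  2  1  0  0  0] 14.0 -12.0
66 [0 0 2 1 1 3 0 0 0 0 2 2 0 0 0] 18.0 -12.0
72 [0 0 1 6 5 5 0 0 0 1 9 8 6 0 0] 12.0 -15.0
78 [ 0  0  9 11  1  2  0  0  0  0  9  9  4  3  0] 15.0 -16.0
84 [0 0 9 6 1 3 0 0 0 1 2 0 1 3 0] 15.0 -14.0
```

>>> {"name": "apply_moves", "arguments": {"rows": [[0,0,-6,0,0,0],[0,0,0,0,0,0],[0,0,0,0,0,0],[0,0,6,0,0,0],[0,0,6,0,0,0]], "fingers": 66}}

```text
time: 7.18
tool_pos: [483.5, -246.4, -10.7]
tcp_rot: [180.0, -0.0, 160.5]
ft_force: [0.9, -0.4, -0.6]
finger_gap: 66.0
grip_force: 0.0
```

>>> {"name": "apply_moves", "arguments": {"rows": [[0,0,1,0,0,0],[0,0,1,0,0,0],[0,0,1,0,0,0],[0,0,1,0,0,0],[0,0,0,0,0,0]]}}

```text
time: 7.8
tool_pos: [483.7, -246.5, -14.1]
tcp_rot: [180.0, 0.0, 160.5]
ft_force: [-0.0, -0.2, 0.6]
finger_gap: 66.2
grip_force: 0.0
```

>>> {"name": "apply_moves", "arguments": {"rows": [[0,0,1,0,0,0],[0,0,1,0,0,0],[0,0,1,0,0,0],[0,0,1,0,0,0],[0,0,0,0,0,0]]}}

```text
time: 8.43
tool_pos: [483.6, -246.4, -18.2]
tcp_rot: [180.0, -0.0, 160.5]
ft_force: [-1.1, -0.1, -0.3]
finger_gap: 65.9
grip_force: 0.0
```

```bash
python3 - <<'E' 2>/dev/null
from m import *
s0=sense();print(s0['tool_pos'],s0['ft_force'],s0['joint_pos'])
p,d,W=clouds('scene',1)
yaw=np.radians(160.53);c,s=np.cos(yaw),np.sin(yaw);T=s0['tool_pos']
D=W-T;tx=D[...,0]*c+D[...,1]*s;ty=D[...,0]*s-D[...,1]*c;z=W[...,2]
for lo in range(0,60,4):
    m=(abs(tx)<45)&(abs(ty)<75)&(z>lo)&(z<=lo+4)&(p.mean(2)<60)
    h,_=np.histogram(ty[m],np.arange(-75,76,10));print(lo,h)
E
```

```text
[ 483.57053451 -246.42077915  -18.24029394] [-1.10500783 -0.10075937 -0.27754479] [-3.24153627e+01  1.18785723e+01  1.05246190e+02 -8.27522126e-04
  6.28909619e+01 -1.02947980e+02]
0 [0 0 0 0 0 0 0 3 1 2 2 0 0 0 0]
4 [0 0 0 0 0 2 1 0 2 7 0 0 0 0 0]
8 [ 0  0  0  0  0  5  4 11  5  6  3  0  0  0  0]
12 [ 0  0  0  0  0  5 12 16 15 11  4  0  0  0  0]
16 [0 0 0 0 0 3 9 1 2 6 0 0 0 0 0]
20 [0 0 0 0 1 1 1 0 2 0 0 0 0 0 0]
24 [0 0 0 1 3 0 0 0 0 0 0 2 0 0 0]
28 [0 0 0 0 1 0 0 0 0 0 0 2 1 0 0]
32 [0 0 0 0 5 0 0 0 0 0 0 1 1 0 0]
36 [0 0 0 1 1 0 0 0 0 0 0 1 2 0 0]
40 [0 0 0 1 5 0 0 0 0 0 0 3 3 0 0]
44 [0 0 0 2 2 0 0 0 0 0 0 2 1 0 0]
48 [0 0 0 2 2 0 0 0 0 0 1 1 2 0 0]
52 [0 0 0 2 5 0 0 0 0 0 0 0 0 0 0]
56 [0 0 0 0 0 0 0 0 0 0 0 1 2 0 0]
```

>>> {"name": "apply_moves", "arguments": {"rows": [[0,0,0,0,0,0],[0,0,0,0,0,0],[0,0,0,0,0,0],[0,0,0,0,0,0],[0,0,0,0,0,0]], "fingers": 46, "grip_force": 30}}

```text
time: 9.1
tool_pos: [485.3, -247.7, -16.0]
tcp_rot: [-179.9, 0.2, 160.5]
ft_force: [-2.2, -1.1, 11.6]
finger_gap: 46.0
grip_force: 5.8
```

>>> {"name": "apply_moves", "arguments": {"rows": [[0,0,-5,0,0,0],[0,0,0,0,0,0],[0,0,0,0,0,0],[0,0,5,0,0,0],[0,0,4,0,0,0]], "fingers": 68}}

```text
time: 9.72
tool_pos: [483.3, -246.2, -22.8]
tcp_rot: [180.0, -0.0, 160.5]
ft_force: [0.1, 1.4, -0.3]
finger_gap: 68.1
grip_force: 0.0
```

>>> {"name": "apply_moves", "arguments": {"rows": [[0,0,2,0,0,0],[0,0,1,0,0,0],[0,0,1,0,0,0],[0,0,0,0,0,0],[0,0,0,0,0,0]]}}

```text
time: 10.35
tool_pos: [483.7, -246.5, -26.0]
tcp_rot: [-180.0, 0.0, 160.5]
ft_force: [0.1, -1.1, -0.3]
finger_gap: 68.0
grip_force: 0.0
```

>>> {"name": "apply_moves", "arguments": {"rows": [[0,0,0,0,0,0],[0,0,0,0,0,0],[0,0,0,0,0,0],[0,0,0,0,0,0],[0,0,0,0,0,0]], "fingers": 46, "grip_force": 30}}

```text
time: 10.98
tool_pos: [483.8, -246.6, -25.6]
tcp_rot: [-180.0, 0.0, 160.5]
ft_force: [-2.2, 1.1, 5.8]
finger_gap: 54.5
grip_force: 31.2
```

>>> {"name": "apply_moves", "arguments": {"rows": [[0,0,-2,0,0,0],[0,0,-10,0,0,0],[0,0,-40,0,0,0],[0,0,-50,0,0,0],[0,0,-50,0,0,0]]}}

```text
time: 11.6
tool_pos: [483.4, -246.3, 127.7]
tcp_rot: [180.0, -0.0, 160.5]
ft_force: [0.4, -0.8, -2.0]
finger_gap: 54.4
grip_force: 32.2
```

```bash
python3 - <<'E' 2>/dev/null
from m import *
s0=sense();print(s0['tool_pos'],s0['ft_force'],s0['finger_gap'])
p,d,W=clouds('scene',1)
T=s0['tool_pos'];z=W[...,2]
for lo in range(0,180,6):
    m=(np.hypot(W[...,0]-T[0],W[...,1]-T[1])<70)&(z>lo)&(z<=lo+6)&(p.mean(2)<60)
    if m.sum()>3: print(lo,m.sum(),W[m].min(0).round(),W[m].max(0).round())
u,v=map(int,proj('scene',T));cv2.imwrite('pics/m2.png',cv2.convertScaleAbs(cv2.resize(p[v-60:v+60,u-60:u+60].astype(np.uint8),(480,480),interpolation=2)[:,:,::-1],alpha=1.8))
E
```

```text
[ 483.37460853 -246.30693639  127.72793824] [ 0.42880294 -0.78153212 -1.97862096] 54.409138749842185
156 11 [ 500. -262.  157.] [ 510. -224.  162.]
162 96 [ 465. -273.  162.] [ 512. -224.  168.]
168 51 [ 470. -275.  168.] [ 512. -212.  174.]
174 12 [ 468. -279.  176.] [ 502. -207.  180.]
```

View pics/m2.png

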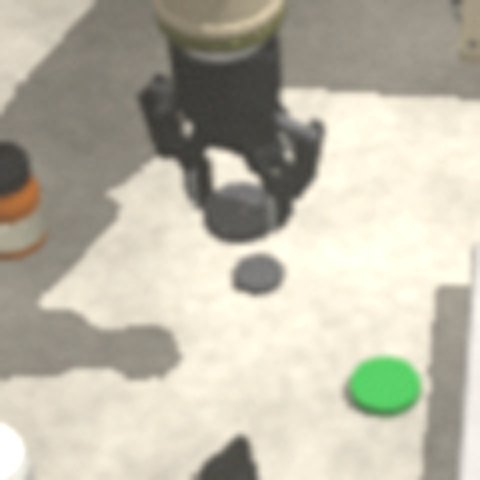

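The cap is held level at (238,212) in the crop. The true fingertip offset is larger than stated: the cap underside sits 25.6 mm above the TCP. Next I'll carry it to the bare burner.

>>> {"name": "apply_moves", "arguments": {"rows": [[-0.4,50,-5,0,0,0],[-0.4,56,0,0,0,0],[-0.4,56,0,0,0,0],[-0.4,56,0,0,0,0],[-0.4,56,0,0,0,0]]}}

```text
time: 12.28
tool_pos: [577.4, 12.9, 131.4]
tcp_rot: [180.0, 0.0, 160.5]
ft_force: [0.9, -0.3, -1.1]
finger_gap: 54.4
grip_force: 32.3
```

>>> {"name": "apply_moves", "arguments": {"rows": [[-0.4,56,0,0,0,0],[-0.4,56,0,0,0,0],[-0.4,45,10,0,0,0],[0,15,25,0,0,0],[0,0,10,0,0,0]]}}

```text
time: 12.9
tool_pos: [634.2, 174.0, 83.9]
tcp_rot: [-179.9, -0.1, 160.6]
ft_force: [-0.5, -0.1, -2.3]
finger_gap: 54.2
grip_force: 32.3
```

```bash
python3 - <<'E' 2>/dev/null
from m import *
s0=sense();print(s0['tool_pos'],s0['ft_force'],s0['finger_gap'])
T=s0['tool_pos']
for n in('scene','top'):
    p,d,W=clouds(n,2);z=W[...,2];zt=T[2]+37.6
    m=(np.hypot(W[...,0]-T[0],W[...,1]-T[1])<40)&(abs(z-zt)<5)
    print(n,zt,m.sum(),W[m].mean(0).round(1),W[m].min(0).round(1),W[m].max(0).round(1),mec(W[m]))
    if n=='scene':
        u,v=map(int,proj(n,T));cv2.imwrite('pics/m3.png',cv2.convertScaleAbs(cv2.resize(p[v-50:v+50,u-50:u+50].astype(np.uint8),(500,500),interpolation=2)[:,:,::-1],alpha=1.8))
        x=m*1;us=np.where(m);print(us[0].min(),us[0].max(),us[1].min(),us[1].max(),u,v,proj(n,[635,173.4,85]))
E
```

```text
[634.16457316 174.01324226  83.91696154] [-0.52649212 -0.07326531 -2.32370662] 54.21789079247228
scene 121.51696154170114 273 [636.7 174.  122.2] [607.7 136.9 116.9] [662.7 206.3 126.2] (array([640.4, 171.6]), 36.7)
223 239 366 392 377 238 [377.46258983 238.64050443]
top 121.51696154170114 59 [615.4 161.8 121.4] [605.6 141.8 117.5] [658.4 173.2 126.4] (array([631.3, 162. ]), 27.2)
```

View pics/m3.png

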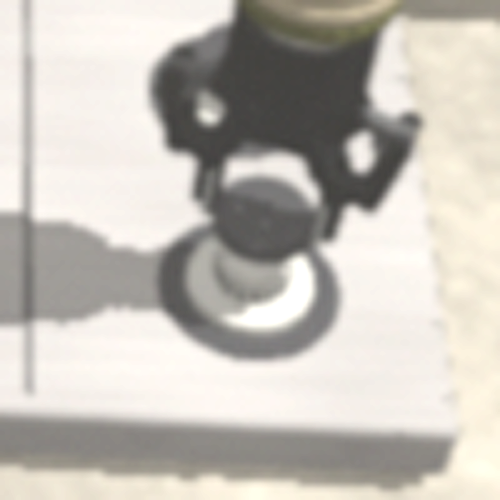

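```bash
python3 - <<'E' 2>/dev/null
from h import *
print(proj('scene',[634.2,174,121.5]),proj('scene',[636.3,174.2,85]),proj('scene',[634.2,174,109.5]))
p,d=snap('scene');g=p.mean(2).astype(int);np.set_printoptions(linewidth=220)
print(g[218:256:2,362:398])
E
```

```text
[379.48982491 230.05368696] [377.77542389 239.01470304] [378.88108308 232.84367351]
[[111 102  86  62  43  38  38  39  40  41  50  60  68  72  74  73  73  75  80  86  89  89  83  71  59  45  37  37  37  40  41  42  43  58  95 125]
 [134 134 130 106  62  41  41  40  46  73 103 117 120 121 121 120 120 124 129 130 130 130 131 130 121  95  56  39  37  40  42  41  39  44  71 107]
 [135 134 124  97  57  49  60  57  56  92 123 131 129 120 113 111 111 114 118 122 126 128 130 132 130 113  79  46  37  39  40  42  40  40  46  61]
 [134 132 115  79  51  57  66  57  56  83  96  88  79  74  70  70  69  70  69  71  76  84  96 110 123 129 122  98  65  42  38  40  39  40  40  41]
 [134 131 112  74  51  59  60  50  46  54  58  58  58  61  64  66  67  67  68  67  69  67  67  70  83 103 119 121  94  53  38  38  38  38  39  39]
 [133 132 128 117 100  77  61  48  48  50  50  53  55  51  51  51  51  55  60  65  67  66  65  67  69  74  91  96  76  52  42  38  43  63  78  75]
 [132 132 133 131 122 106  87  62  50  50  51  50  50  50  49  50  50  49  50  51  51  51  52  54  56  58  60  62  64  62  50  42  62 
[... 1077 characters left out ...]
94  85  77  75  73  74  78  77  78  83  83  88  97 114 140 149 152 153 149 125  86  69  69  72  91 117 133 135]
 [ 50  51  55  68  84  93  97  97  97  96  96  91  89  91  98  98 100 109 119 132 145 152 152 151 152 149 132 100  74  68  69  73  92 117 133 136]
 [ 50  51  50  54  62  73  84  89  96 100 104 109 124 142 152 153 152 153 154 155 154 153 152 149 142 125  96  76  69  70  70  76 102 127 133 133]
 [ 73  56  53  52  54  56  63  71  81  94 111 126 138 144 149 150 150 150 151 150 145 136 124 109  91  79  72  69  70  70  74  93 119 132 134 134]
 [126 106  84  72  68  68  68  67  66  69  72  76  79  84  89  94  96  98  97  94  88  84  80  74  70  70  71  70  72  83 104 122 131 133 133 133]]
```

>>> {"name": "apply_moves", "arguments": {"rows": [[0,0,12,0,0,0],[0,0,10,0,0,0],[0,0,4,0,0,0],[0,0,2,0,0,0],[0,0,0,0,0,0]]}}

```text
time: 13.78
tool_pos: [635.4, 173.0, 57.8]
tcp_rot: [-180.0, -0.0, 160.5]
ft_force: [0.2, -0.0, -0.9]
finger_gap: 54.8
grip_force: 32.4
```

>>> {"name": "apply_moves", "arguments": {"rows": [[0,0,1,0,0,0],[0,0,1,0,0,0],[0,0,1,0,0,0],[0,0,0,0,0,0],[0,0,0,0,0,0]]}}

```text
time: 14.4
tool_pos: [635.3, 172.9, 54.9]
tcp_rot: [-180.0, -0.0, 160.5]
ft_force: [0.0, -1.0, -0.6]
finger_gap: 54.3
grip_force: 32.4
```

>>> {"name": "apply_moves", "arguments": {"rows": [[0,0,1,0,0,0],[0,0,0.5,0,0,0],[0,0,0,0,0,0],[0,0,0,0,0,0],[0,0,0,0,0,0]]}}

```text
time: 15.02
tool_pos: [635.4, 172.9, 53.5]
tcp_rot: [180.0, 0.0, 160.5]
ft_force: [-1.8, 0.1, 0.2]
finger_gap: 54.0
grip_force: 32.5
```

>>> {"name": "apply_moves", "arguments": {"rows": [[0,0,0,0,0,0],[0,0,0,0,0,0],[0,0,0,0,0,0],[0,0,0,0,0,0],[0,0,0,0,0,0]], "fingers": 75}}

```text
time: 15.65
tool_pos: [635.4, 172.9, 53.4]
tcp_rot: [-180.0, 0.0, 160.5]
ft_force: [0.2, 1.0, -0.4]
finger_gap: 75.2
grip_force: 0.0
```

>>> {"name": "apply_moves", "arguments": {"rows": [[0,0,-20,0,0,0],[0,0,-50,0,0,0],[0,0,-40,0,0,0],[-10,-55,0,0,0,0],[-10,-55,0,0,0,0]]}}

```text
time: 16.27
tool_pos: [618.3, 61.9, 166.4]
tcp_rot: [179.9, 0.2, 160.6]
ft_force: [0.9, -0.1, -0.4]
finger_gap: 75.0
grip_force: 0.0
```

```bash
python3 - <<'E' 2>/dev/null
from m import *
print(sense()['tool_pos'],sense()['ft_force'])
for n in('scene','top'):
    p,d,W=clouds(n,2);z=W[...,2]
    m=(np.hypot(W[...,0]-634.5,W[...,1]-173)<40)&(z>78)&(z<100)
    q=W[m]; 
    if m.sum()<50: print('occl',m.sum());continue
    A=np.c_[q[:,:2]-q[:,:2].mean(0),np.ones(len(q))];k=q[:,2]>88;f=np.linalg.lstsq(A[k],q[k,2],rcond=None)[0]
    print(n,m.sum(),q.mean(0).round(1),mec(q),'plane',f.round(3))
E
```

```text
[618.33005235  61.93708151 166.38176548] [ 0.85263911 -0.06731908 -0.44945665]
scene 286 [639.3 173.5  91.5] (array([635. , 173.7]), 29.5) plane [-6.0000e-03 -2.0000e-03  9.2438e+01]
top 510 [632.8 171.6  90. ] (array([633.9, 172.3]), 28.0) plane [-6.0000e-03  1.1000e-02  9.0525e+01]
```

>>> {"name": "apply_moves", "arguments": {"rows": [[-20.2,-58.3,0,0,0,0],[-20.2,-58.3,0,0,0,0],[-20.2,-58.3,0,0,0,0],[-20.2,-58.3,0,0,0,0],[-20.3,-58.4,0,0,0,0]], "fingers": 42}}

```text
time: 17.1
tool_pos: [616.6, -246.6, 164.4]
tcp_rot: [180.0, 0.1, 160.6]
ft_force: [0.9, 0.9, 0.2]
finger_gap: 41.9
grip_force: 0.0
```

>>> {"name": "apply_moves", "arguments": {"rows": [[0,0,50,0,0,0.135],[0,0,40,0,0,0.135],[0,0,0,0,0,0],[0,0,0,0,0,0],[0,0,0,0,0,0]]}}

```text
time: 17.73
tool_pos: [617.8, -246.4, 76.7]
tcp_rot: [180.0, 0.3, 145.2]
ft_force: [-0.1, 0.1, 0.4]
finger_gap: 42.2
grip_force: 0.0
```

>>> {"name": "apply_moves", "arguments": {"rows": [[1.6,-1.1,30,0,0,0],[0,0,20,0,0,0],[0,0,14,0,0,0],[0,0,8,0,0,0],[0,0,0,0,0,0]]}}

```text
time: 18.35
tool_pos: [613.5, -245.9, 0.9]
tcp_rot: [-180.0, -0.1, 145.1]
ft_force: [-0.1, -0.0, -0.5]
finger_gap: 41.9
grip_force: 0.0
```

>>> {"name": "apply_moves", "arguments": {"rows": [[0,0,0,0,0,0],[0,0,0,0,0,0],[0,0,0,0,0,0],[0,0,0,0,0,0],[0,0,0,0,0,0]], "fingers": 5, "grip_force": 35}}

```text
time: 18.98
tool_pos: [614.5, -246.5, 2.5]
tcp_rot: [180.0, 0.1, 145.1]
ft_force: [-0.9, -0.7, 5.8]
finger_gap: 11.5
grip_force: 38.4
```

>>> {"name": "apply_moves", "arguments": {"rows": [[0,0,-3,0,0,0],[0,0,-25,0,0,0],[0,0,-45,0,0,0],[0,0,-45,0,0,0],[0,0,-30,0,0,0]]}}

```text
time: 19.6
tool_pos: [614.2, -246.3, 151.8]
tcp_rot: [180.0, 0.1, 145.1]
ft_force: [1.1, 0.0, 0.2]
finger_gap: 11.1
grip_force: 37.7
```

```bash
python3 - <<'E' 2>/dev/null
from m import *
from scipy.optimize import least_squares
s=sense();print(s['time'],s['tool_pos'],s['ft_force'],s['finger_gap'])
for n in('top','scene'):
    g=cv2.imread('pics/%s0.png'%n,0).astype(np.float32)
    g=cv2.GaussianBlur(g,(0,0),.6)
    # sample rectified patch on plane z=58 around stem: 0.5mm grid
    xs=np.arange(450,530,.5);ys=np.arange(-50,35,.5);X,Y=np.meshgrid(xs,ys,indexing='ij')
    c=eyes.get_calibration(n);K,R,t=[np.array(c[k]) for k in('intrinsics','R','t')]
    def rect(zz):
        P=np.stack([X,Y,np.full_like(X,zz)],-1)@R.T+t;P=P@K.T;P=P[...,:2]/P[...,2:]
        return cv2.remap(g,P[...,0].astype(np.float32),P[...,1].astype(np.float32),cv2.INTER_CUBIC)
    r=rect(58 if n=='top' else 58)
    # collar circle: best dark ring radius 27 (median to resist partial)
    best=[]
    th=np.linspace(0,2*np.pi,180)
    rb=cv2.GaussianBlur(r,(0,0),1.5)
    for cx in np.arange(482,500,.5):
        for cy in np.arange(-18,2,.5):
            def ring(rad): 
                a=((cx+rad*np.cos(th)-450)*2).astype(np.float32);b=((cy+rad*np.sin(th)+50)*2).astype(np.float32)
                return cv2.remap(rb,b[None],a[None],1)[0]
            v=np.median(ring(23))-np.clip(ring(27),60,None).mean();best.append((v,cx,cy))
    best.sort(reverse=True);print(n,'collar',best[:3])
    cx,cy=np.mean([b[1:] for b in best[:5]],0)
    # mark: dark within 13..25 mm of centre
    rho=np.hypot(X-cx,Y-cy);m=(rho>14)&(rho<24)&(abs(np.arctan2(Y-cy,X-cx)-.35)<.6)
    w=np.clip(np.median(r[m])-12-r,0,None)*m
    mx,my=(X*w).sum()/w.sum(),(Y*w).sum()/w.sum();print('mark',mx,my,'dir',np.degrees(np.arctan2(my-cy,mx-cx)),np.hypot(mx-cx,my-cy))
    cv2.imwrite('pics/r_%s.png'%n,cv2.resize(cv2.convertScaleAbs(np.rot90(rect(58)[::-1][:, ::-1],0),alpha=2 if n=='top' else 1.2),None,fx=2.4,fy=2.4))
a=cv2.imread('pics/r_top.png');b=cv2.imread('pics/r_scene.png');cv2.imwrite('pics/r.png',np.hstack([a,b])[:, :800])
E
```

```text
19.6 [ 614.20400096 -246.25588343  151.8425962 ] [1.05072452 0.03439738 0.24501995] 11.059003859876661
top collar [(np.float32(6.1481857), np.float64(492.0), np.float64(-9.0)), (np.float32(6.139946), np.float64(492.0), np.float64(-8.5)), (np.float32(6.006996), np.float64(491.5), np.float64(-9.0))]
mark 511.8920001288433 -1.414211330404864 dir 20.276105668350404 21.312670959398552
scene collar [(np.float32(3.6471252), np.float64(499.5), np.float64(1.5)), (np.float32(3.4784164), np.float64(499.0), np.float64(1.5)), (np.float32(3.0889359), np.float64(499.5), np.float64(1.0))]
mark 516.165971691109 0.07454844276010202 dir 0.22640174482295297 18.866118978741866
```

View pics/r.png

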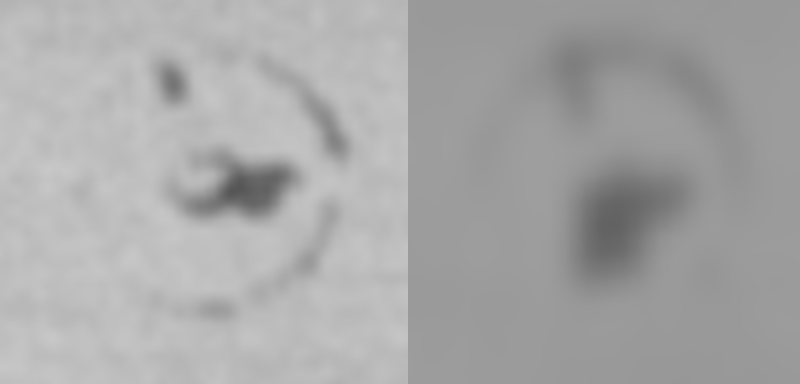

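Left, the rectified top view: collar centre about (212,180), mark at (173,82), so the flat faces about 21° from +x. Now I'll carry the knob over the shaft.

>>> {"name": "apply_moves", "arguments": {"rows": [[47.4,24.7,0,0,0,0],[47.4,24.7,0,0,0,0],[47.4,24.7,0,0,0,0],[47.4,24.7,0,0,0,0],[47.4,24.7,0,0,0,0]]}}

```text
time: 20.23
tool_pos: [488.8, -7.6, 149.0]
tcp_rot: [-180.0, -0.0, 145.0]
ft_force: [0.4, 1.5, -0.0]
finger_gap: 11.1
grip_force: 37.7
```

>>> {"name": "apply_moves", "arguments": {"rows": [[0,0,0,0,0,-0.163],[0,0,0,0,0,-0.163],[0,0,0,0,0,-0.163],[0,0,0,0,0,-0.163],[0,0,0,0,0,-0.163]]}}

```text
time: 20.85
tool_pos: [489.7, -9.0, 149.0]
tcp_rot: [180.0, -0.0, -167.9]
ft_force: [-0.1, -0.0, -0.9]
finger_gap: 10.7
grip_force: 37.6
```

>>> {"name": "apply_moves", "arguments": {"rows": [[0,0,20,0,0,-0.162],[0,0,20,0,0,0],[0,0,14,0,0,0],[0,0,0,0,0,0],[0,0,0,0,0,0]]}}

```text
time: 21.48
tool_pos: [490.6, -9.1, 96.1]
tcp_rot: [-180.0, 0.0, -159.0]
ft_force: [0.1, 1.2, -0.3]
finger_gap: 11.2
grip_force: 37.6
```

```bash
python3 - <<'E' 2>/dev/null
from m import *
s=sense();T=s['tool_pos'];print(s['time'],T,s['tcp_rot'],s['ft_force'],s['finger_gap'])
for n in('scene','top'):
    p,d,W=clouds(n,2);z=W[...,2]
    m=(np.hypot(W[...,0]-T[0],W[...,1]-T[1])<32)&(z>T[2]-6)&(z<T[2]+22)
    if m.sum()>9:print(n,m.sum(),W[m].min(0).round(1),W[m].max(0).round(1))
    if n=='scene':
        u,v=map(int,proj(n,T));print(u,v,proj(n,T-[0,0,2.5]),proj(n,[491.3,-9.3,79]));cv2.imwrite('pics/m4.png',cv2.convertScaleAbs(cv2.resize(p[v-40:v+40,u-40:u+40].astype(np.uint8),(560,560),interpolation=2)[:,:,::-1],alpha=1.8))
E
```

```text
21.475 [490.57123284  -9.09777811  96.05347434] [-1.79980975e+02  3.81933776e-02 -1.58967328e+02] [ 0.10084068  1.17724049 -0.29048158] 11.225797376668957
scene 111 [476.2 -27.9  96.6] [515.8  14.7 117.4]
314 195 [314.01095847 196.34881334] [313.72291626 199.85853984]
```

View pics/m4.png

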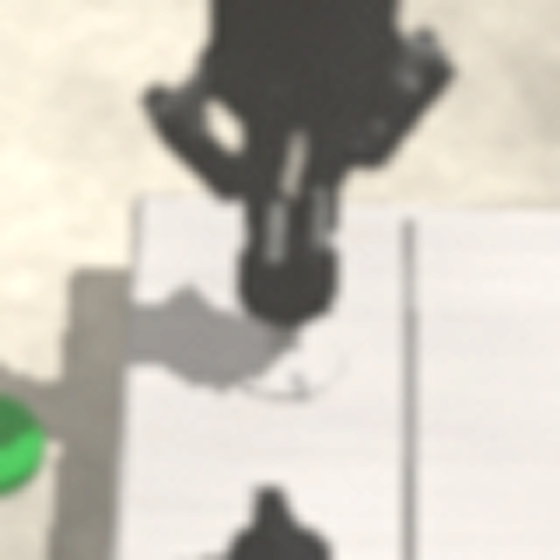

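>>> {"name": "apply_moves", "arguments": {"rows": [[0,0,6,0,0,0],[0,0,6,0,0,0],[0,0,2,0,0,0],[0,0,1,0,0,0],[0,0,0,0,0,0]]}}

```text
time: 22.3
tool_pos: [490.2, -9.1, 80.4]
tcp_rot: [-180.0, -0.0, -159.0]
ft_force: [0.4, 0.1, -0.7]
finger_gap: 11.0
grip_force: 37.6
```

>>> {"name": "apply_moves", "arguments": {"rows": [[0,0,1,0,0,0],[0,0,1,0,0,0],[0,0,1,0,0,0],[0,0,0,0,0,0],[0,0,0,0,0,0]]}}

```text
time: 22.92
tool_pos: [490.2, -9.1, 77.4]
tcp_rot: [180.0, 0.0, -159.0]
ft_force: [0.1, -0.9, -0.6]
finger_gap: 10.8
grip_force: 37.7
```

>>> {"name": "apply_moves", "arguments": {"rows": [[0,0,1,0,0,0],[0,0,1,0,0,0],[0,0,1,0,0,0],[0,0,0,0,0,0],[0,0,0,0,0,0]]}}

```text
time: 23.55
tool_pos: [490.2, -9.0, 74.4]
tcp_rot: [180.0, 0.0, -159.0]
ft_force: [1.0, 0.5, -1.1]
finger_gap: 11.0
grip_force: 37.6
```

>>> {"name": "apply_moves", "arguments": {"rows": [[0,0,1,0,0,0],[0,0,1,0,0,0],[0,0,1,0,0,0],[0,0,0,0,0,0],[0,0,0,0,0,0]]}}

```text
time: 24.18
tool_pos: [490.2, -9.1, 71.3]
tcp_rot: [-180.0, 0.0, -159.0]
ft_force: [1.6, -0.2, -1.8]
finger_gap: 10.5
grip_force: 37.5
```

>>> {"name": "apply_moves", "arguments": {"rows": [[0,0,1,0,0,0],[0,0,1,0,0,0],[0,0,1,0,0,0],[0,0,0,0,0,0],[0,0,0,0,0,0]]}}

```text
time: 24.8
tool_pos: [490.2, -9.1, 68.3]
tcp_rot: [180.0, 0.0, -159.0]
ft_force: [1.5, 0.4, -1.4]
finger_gap: 10.7
grip_force: 37.5
```

>>> {"name": "apply_moves", "arguments": {"rows": [[0,0,1,0,0,0],[0,0,1,0,0,0],[0,0,0,0,0,0],[0,0,0,0,0,0],[0,0,0,0,0,0]], "grip_force": 60}}

```text
time: 25.42
tool_pos: [490.3, -9.1, 66.6]
tcp_rot: [-180.0, 0.0, -159.0]
ft_force: [0.1, -0.0, 3.5]
finger_gap: 10.4
grip_force: 64.6
```

>>> {"name": "apply_moves", "arguments": {"rows": [[0,0,1.5,0,0,0],[0,0,1.5,0,0,0],[0,0,1,0,0,0],[0,0,0,0,0,0],[0,0,0,0,0,0]]}}

```text
time: 26.05
tool_pos: [490.3, -9.1, 62.6]
tcp_rot: [-180.0, 0.0, -159.0]
ft_force: [-1.5, 1.5, 6.6]
finger_gap: 10.1
grip_force: 65.0
```

>>> {"name": "apply_moves", "arguments": {"rows": [[0,0,1,0,0,0],[0,0,1,0,0,0],[0,0,0,0,0,0],[0,0,0,0,0,0],[0,0,0,0,0,0]]}}

```text
time: 26.68
tool_pos: [490.4, -9.1, 61.4]
tcp_rot: [-180.0, 0.0, -159.0]
ft_force: [-4.6, 1.5, 12.5]
finger_gap: 10.1
grip_force: 66.0
```

>>> {"name": "apply_moves", "arguments": {"rows": [[0,0,0.6,0,0,0],[0,0,0,0,0,0],[0,0,0,0,0,0],[0,0,0,0,0,0],[0,0,0,0,0,0]]}}

```text
time: 27.3
tool_pos: [490.5, -9.1, 61.3]
tcp_rot: [-180.0, 0.0, -159.0]
ft_force: [-7.0, 2.0, 18.2]
finger_gap: 10.4
grip_force: 66.6
```

```bash
python3 - <<'E' 2>/dev/null
from m import *
p,d,W=clouds('scene',2);z=W[...,2]
s=sense();T=s['tool_pos'];print(T,s['ft_force'],s['grip_force'],s['time'])
m=(np.hypot(W[...,0]-T[0]-2,W[...,1]-T[1]-2.5)<26)&(z>60)&(z<115);print(np.histogram(z[m],np.arange(60,116,5)))
m=(np.hypot(W[...,0]-635,W[...,1]-173)<40)&(z>80)&(z<100);print(mec(W[m]),np.median(z[m]))
m=(np.hypot(W[...,0]-632,W[...,1]+5)<40)&(z>90)&(z<110);print(np.median(z[m]))
E
```

```text
[490.55884867  -9.11291666  61.30498586] [-7.34045629  1.15235737 18.61909723] 66.57280683517456 27.4
(array([24, 19, 14, 51, 19,  6,  7, 13, 36, 17, 18]), array([ 60,  65,  70,  75,  80,  85,  90,  95, 100, 105, 110, 115]))
(array([636.4, 175.3]), 29.0) 92.16615707279031
107.11509512271029
```

```bash
python3 -c "
from bench import job
print(job.hand_in())"
```

```text
the job is handed in; nothing more can be done
None
```

I set the cap level on the bare burner and let go of it, then fitted the knob fully onto the shaft; I handed the job in with the gripper still holding it pressed against its stop (about 18 N) at 27 s of the 58 s allowed, and no verdict came back.

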